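# Jack up the etching press and hold it for a foot change

## Robot

A 6-joint arm with a two-finger parallel gripper is mounted at the origin on the work surface. World frame = base frame: x ahead of the robot, y to its left, z up, the work surface at z = 0. Lengths are in m, angles in rad, forces in N, time in s.
With the tool pointing down it reaches from about 0.375 to 0.9 m from the base axis. Payload 3.1 kg.
Tool frame: the origin (TCP) lies midway between the tips of the shut fingers; the grasp point (between the pads) lies robot.grip_depth behind it (robot.grip_depth is the distance from the TCP to the grasp point, in m); z points along the fingers, y is the line along which they close (so a half turn about z gives the same grasp; the last joint's range is limited). The gripper opens to 87 mm and grips with 3 to 60 N. Pads are 19 mm wide; open, the fingers measure 117 mm over their backs; the gripper's body (75 mm by 190 mm) begins 51 mm behind the grasp point.
Start: joints at [1.054, 0.527, 1.433, -0, 1.181, -0.178], TCP at [0.208, 0.589, 0.223] pointing down, gripper open.
Joint ranges: [-3.08, 3.08], [-0.75, 2.2], [0.22, 2.44], [-1.43, 4.57], [0, 2.65], [-2.85, 2.85]. Speed limits (rad/s): [2.79, 2.79, 3.14, 3.14, 3.14, 3.14].

## Interface

Orientations are given as a unit quaternion [x, y, z, w].
In Python, from rig import robot gives the robot as it stands.
- The arm moves only by the tool creep_tool, called after "Call:" by a JSON object that holds its "name" and its "arguments", one argument or row to a line. Schema: {"type":"object","properties":{"increments":{"type":"object","properties":{"plan":{"type":"array","items":{"type":"array","items":{"type":"number"},"minItems":4,"maxItems":4},"minItems":1,"maxItems":20}},"additionalProperties":false,"required":["plan"]},"jaw":{"type":"number"},"force":{"type":"number"},"only":{"type":"string"},"quiet":{"type":"boolean"},"lines":{"type":"string"}},"required":["increments"],"additionalProperties":false}. increments is an object whose key "plan" holds a list of rows, 1 to 20 of them, each of 4 numbers: dx, dy, dz in m, then a turn about the tool's z in rad; each row shifts and turns the commanded pose from where the row before left it, along the tool's axes as they then stand; what a row does not reach is not made up. A row lasts 1/12 s, in which the tool goes at most 0.0417 m and 0.125 rad, less where a joint would pass 70% of its speed; a pose out of reach is approached as far as the arm can. jaw is the finger opening in m, set as the call begins (left out keeps the last). The fingers move at their own pace and stop on an object; force is the grip in N (left out, the last holds). Time passes only in rows, so rows that do not move let the fingers close. The tool returns the time, the measured TCP pose, the force, the opening and the grip force at its end. only (a regular expression) keeps the lines of the reply that match it, lines (a string "A,B") keeps lines A to B, and quiet returns only ok. Input that does not fit is refused with a message, and nothing moves.
- robot.get_obs(): the state, without advancing time (a new reading comes with each control period).
- robot.camera(name): name is "scene" or "top" or "wrist"; returns a dict with "img" (384x512x3 uint8, red, green, blue), "fx", "fy", "cx", "cy" (pixels), "xyz" and "attitude" of the camera in the world. Camera axes: x right, y down, z forward; pixel columns grow to the right and rows downward; lengths in m; the calibration is good to about 2 mm. A picture is of the moment at which its call begins. There is no depth.
- robot.hand_in(): hands the job in; it is judged then, once.
The state is a dict: "time": time; "q": joint angles; "joint_velocities": joint speeds; "joint_torque": joint torques, N m; "position": TCP position; "tool_rot": TCP orientation; "ft_force": force on the tool from outside, world axes, zero at the start; "moment": the same for the moment, N m; "grip_width": finger opening in m; "grip_force": force on a finger pad.
Only numpy, scipy, OpenCV 4.12 (cv2) and the standard library are available. Lean on these libraries where they do the work, as an engineer would, in place of code of your own. Each camera call takes 0.05 s, during which the arm holds its last target. There are 200 camera calls.

## Task

I want to change the rubber feet at the front of the little etching press. Slide the lever jack in so that its saddle sits centred under the press's lift pad (the bolt head on top of the jacking lug marks the spot), then pump the jack's handle until the front feet stand 10 to 20 mm clear of the table, and finish still holding the handle down at the bottom of that last stroke: do not let go of it. Let the jack do the lifting, keep the arm and gripper off the press, and leave the other things on the desk where they are.

Things in the scene. Friction and masses are not known exactly. Their poses are not given: they have to be found in the camera images.
- press: Table-top etching press of grey iron on rubber feet, 380 deep, 340 wide, 300 mm high, 14 kg; rocks up on its two rear feet. Origin on the table below the lift pad as it stands at rest; x points level into the press, z up. Distances beyond the origin: front rail from 35 mm (underside 40 mm high), bed edge 40 mm (142 mm high), cheeks from 135 mm (250 mm high, their screws 305 mm).
- lift_pad (a point): Centre of the underside of the lift pad, a steel disc 32 mm across and 6 mm thick, 42 mm above the table at rest, below the jacking lug: the one tab (50 mm wide, top at 58 mm) on the middle of the front rail. The lug ends 25 mm before the pad's centre; a hex bolt head (17 mm) on its top marks that centre. Loads the jack with 50 to 70 N. Rises with the press; its x points into the press.
- front_foot (a point): Point midway between the two front feet (rubber, 44 mm across, 280 mm apart) at the level of their undersides: z is 0 at rest and is the feet's clearance from the table when the press is lifted. Rises about 0.8 mm for each 1 mm at the lift pad.
- jack: Small rack-type lever jack, about 1 kg. Origin on its underside below the housing; x points forward to the toe and saddle, the handle sticks out backward, z up. Base plate 205 x 80 x 8 mm, from 85 mm before to 120 mm behind the origin. The toe ends 78 mm before it. Handle pivot: right above the origin, 52 mm up. It goes in with its x along the press's x.
- jack_saddle (a point): Centre of the top of the jack's saddle, a disc 32 mm across on the toe, 58 mm in front of the jack's origin. Stands 32 mm above the table when fully down (it may start up to 5 mm higher) and rises up to 36 mm.
- handle_grip (a point): Middle of the rubber grip sleeve (26 mm thick, 78 mm long) on the jack's handle, 210 mm from the handle's pivot; 171 mm above the table with the handle up and 52 mm with it down.
- jack_handle (a joint): Handle angle in rad: 0 up (bar slopes up 0.60 rad from level, away from the jack), 0.60 at the bottom stop (level). A spring lifts it when let go. It takes 3 to 12 N at the grip. A ratchet with 8 mm teeth lifts the saddle on down strokes: to gain a tooth, let the handle come right up, then press it right down. There the saddle is 1 to 3 mm above the tooth it settles on.
- water_tub: Bystander: empty clear brush-water tub, 116 mm across, 95 mm high; origin at the centre of its underside.
- brayer: Bystander: ink roller lying down, about 175 mm long, wooden handle and 100 mm rubber roller; origin on its underside.
- spare_foot: Bystander: the new rubber foot, 44 mm across, 36 mm high, standing beside the press; origin at the centre of its underside.
- paint_box: Bystander: flat box of watercolour pans, 100 x 160 x 18 mm; origin at the centre of its underside.
- housing_grip (a point): Where to grip the jack to slide it: in the upright aluminium housing, 3 mm behind the jack's origin, 85 mm above the table. The housing is 44 mm wide across the jack (y: grip it this way), 40 mm long and 105 mm high; the toothed rack bar right in front of it ends 112 mm high plus the saddle's lift. Axes as the jack's.

How it is judged:
On the way, in this order (a step that is already met when the one before it is completed fails the run):
1. the jack stands flat on the table with its saddle under the lift pad, the press still down (horizontal distance between jack_saddle and lift_pad below 0.012 m and height (world z) of jack below 0.006 m and angle between jack's own z axis and vertical below 0.06 rad and height (world z) of front_foot below 0.002 m), for 0.2 s.
2. the press's front feet have left the table, carried by the jack (height (world z) of front_foot above 0.003 m and contact force between jack and press above 20 N), for 0.1 s.
At the end, for the whole second after the job is handed in: The press's front feet stand 10 to 20 mm off the table, over 20 N on the jack, which stands flat, saddle within 14 mm of the pad's centre; the fingers hold the handle by its grip (over 2 N) at the bottom of its stroke (over 0.48 of 0.60 rad) and the robot does not touch the press (horizontal distance between jack_saddle and lift_pad below 0.014 m and angle between jack's own z axis and vertical below 0.06 rad and height (world z) of front_foot between 0.01 and 0.02 m and contact force between jack and press above 20 N and value of joint jack_handle above 0.48 rad and contact force between the fingers and jack above 2 N and distance between the grasp point and handle_grip below 0.06 m and contact force between each of the arm, the fingers and press below 1 N); the arm keeps its last pose, push and grip.
It fails at once if the arm or gripper bears on the press (contact force between any of the arm, the fingers and press above 8 N).
It fails at once if a bystander is disturbed (distance of any of water_tub, brayer, spare_foot, paint_box from where it was at the start of the episode above 0.03 m).
It fails at once if the jack is tipped over (angle between jack's own z axis and vertical above 0.5 rad).
It also fails if it takes over 48 s, if anything falls off the work surface, if the arm or the gripper's body presses on something with over 40 N, if the wrist force passes 120 N, or if a joint passes its speed limit or range.

## Working session

There is one attempt and no reset: what is moved stays moved. The work goes in short steps, Python scripts to look and compute and a tool call to move; the robot and the scene stay as the last step left them, time stands still between calls to the robot, and variables do not carry over. Pictures are saved under pics/ and viewed, at most 11 in all, crops included, and the job is handed in when it is done.

```bash
mkdir -p pics
```

Run:
```python
from rig import robot
import cv2,json,numpy as np
for n in ("scene","top","wrist"):
    c=robot.camera(n); cv2.imwrite(f"pics/{n}0.png",c["img"][:,:,::-1])
    print(n,{k:np.round(v,4).tolist() for k,v in c.items() if k!="img"})
print(robot.get_obs(),robot.grip_depth)
```

```text
scene {'fx': 363.3394, 'fy': 363.3394, 'cx': 250.7099, 'cy': 189.0551, 'xyz': [1.2285, -0.1485, 0.6421], 'attitude': [0.641, 0.6382, -0.299, -0.304]}
top {'fx': 409.485, 'fy': 409.485, 'cx': 258.5368, 'cy': 187.8842, 'xyz': [0.4518, -0.1198, 1.234], 'attitude': [0.7123, -0.6998, 0.0444, -0.0318]}
wrist {'fx': 314.2153, 'fy': 314.2153, 'cx': 249.8556, 'cy': 193.8451, 'xyz': [0.1326, 0.614, 0.383], 'attitude': [0.8074, 0.572, 0.0831, 0.1184]}
{'time': 0.15, 'q': array([ 1.05350771e+00,  5.28299297e-01,  1.43355878e+00, -4.37428828e-05,
        1.18143165e+00, -1.78459347e-01]), 'joint_velocities': array([ 0.00066827, -0.00260832, -0.0028097 , -0.00088233, -0.00060689,
        0.00065862]), 'joint_torque': array([ 2.97335055e-04, -4.40433311e+01, -1.76843154e+01,  6.33092690e-02,
        5.52475231e-02, -8.23640130e-05]), 'position': array([0.20742389, 0.58899482, 0.22178342]), 'tool_rot': array([ 1.68597132e-01,  9.85684679e-01, -8.04606034e-04, -2.70250945e-04]), 'ft_force': array([-0.82732217,  0.62502647, -0.8804777 ]), 'moment': array([-0.00284613, -0.02521892, -0.02887991]), 'grip_force': 0.0, 'grip_width': 0.08699670720179117} 0.0187
```

View pics/top0.png

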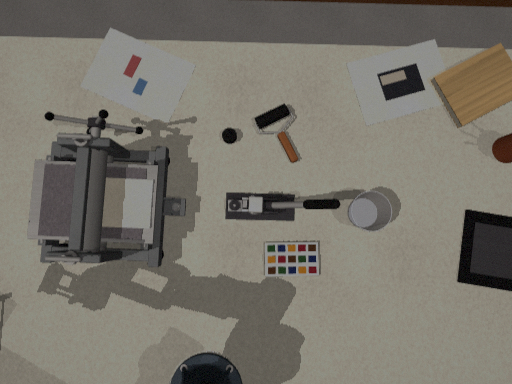

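View pics/scene0.png

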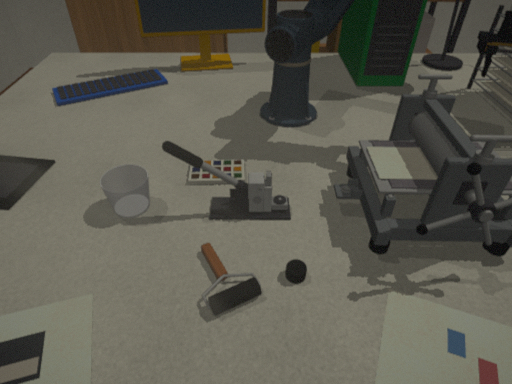

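The top view shows the press on the left (lug around pixel (176,206)). The jack is at about (250,206), with its handle pointing right towards the tub at (368,210). The foot, brayer and paint box lie beside it. I'll zoom in next.

Create h.py:
```python
import numpy as np,cv2
from scipy.spatial.transform import Rotation as R
from rig import robot
def ray(c,u,v):
    d=R.from_quat(c["attitude"]).as_matrix()@np.array([(u-c["cx"])/c["fx"],(v-c["cy"])/c["fy"],1]); return np.array(c["xyz"]),d
def plane(c,u,v,z):
    o,d=ray(c,u,v); return o+d*(z-o[2])/d[2]
def proj(c,p):
    q=R.from_quat(c["attitude"]).as_matrix().T@(np.array(p)-c["xyz"]); return np.array([c["cx"]+c["fx"]*q[0]/q[2],c["cy"]+c["fy"]*q[1]/q[2]])
def tri(c1,p1,c2,p2):
    o1,d1=ray(c1,*p1);o2,d2=ray(c2,*p2)
    s=np.linalg.lstsq(np.c_[d1,-d2],o2-o1,rcond=None)[0]
    a,b=o1+s[0]*d1,o2+s[1]*d2; return (a+b)/2,np.linalg.norm(a-b)
```

Run:
```python
import cv2
i=cv2.imread("pics/top0.png")[160:260,150:350]; cv2.imwrite("pics/topc.png",cv2.resize(i,None,fx=4,fy=4,interpolation=cv2.INTER_CUBIC))
i=cv2.imread("pics/scene0.png")[130:250,150:400]; cv2.imwrite("pics/scenec.png",cv2.convertScaleAbs(cv2.resize(i,None,fx=3.2,fy=3.2,interpolation=cv2.INTER_CUBIC),alpha=1.5))
```

```text
(no output)
```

View pics/topc.png

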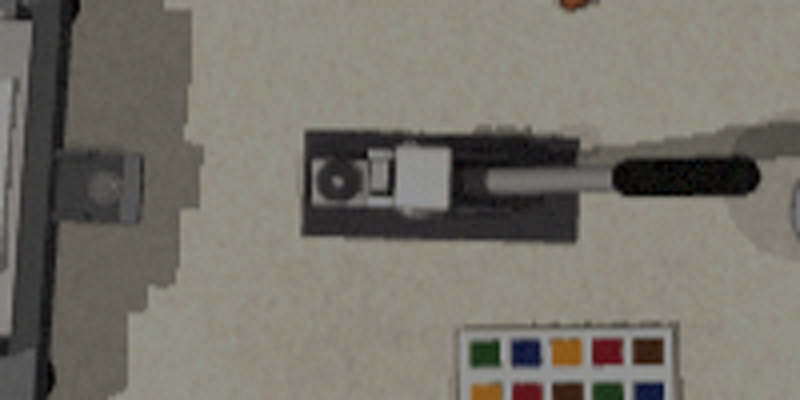

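View pics/scenec.png

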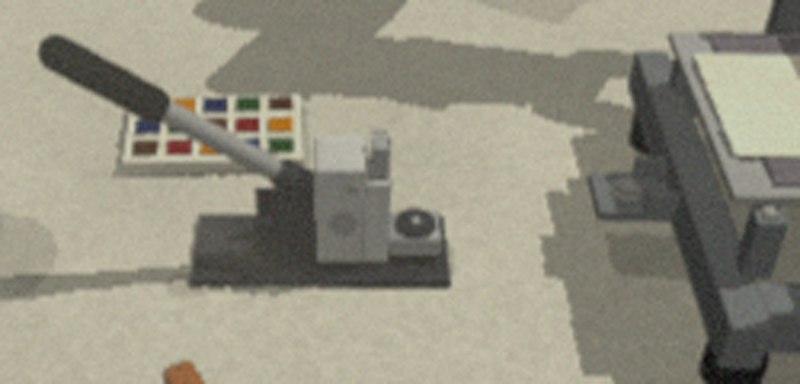

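The crops show these points:

| Feature | Crop | Crop pixel |
|---|---|---|
| Bolt head | top | (102,188) |
| Lug end | top | x≈142 |
| Saddle | top | (338,181) |
| Base corners | top | (305,130), (580,140), (578,242), (303,236) |

Next I'll measure the poses.

Run:
```python
from h import *
c=robot.camera("top"); s=robot.camera("scene")
T=lambda u,v:(150+(u+.5)/4-.5,160+(v+.5)/4-.5)
S=lambda u,v:(150+(u+.5)/3.2-.5,130+(v+.5)/3.2-.5)
P=lambda u,v,z:plane(c,*T(u,v),z)[:2]
print("bolt",P(102,188,.064),"saddle",P(338,181,.034),tri(c,T(338,181),s,S(414,223)))
A=[P(*p,.008) for p in((305,130),(580,140),(578,242),(303,236))]
print("base",np.round(A,4).tolist()); A=np.array(A)
f=(A[0]+A[3])/2;b=(A[1]+A[2])/2;print("jack front/back mid",f,b,"yaw",np.arctan2(*(f-b)[::-1]),np.linalg.norm(f-b))
d=(f-b)/np.linalg.norm(f-b);print("origin",f-d*.085,"saddle",f-d*.027)
H=np.array([P(*p,.105) for p in((394,147),(450,147),(450,210),(395,208))]);print("housing c",H.mean(0))
print("grip",tri(c,T(686,177),s,S(105,77)), [P(612,177,.15),P(760,176,.19)])
print("lug end",P(142,187,.058),"lug sides",P(55,150,.058),P(143,153,.058),P(55,221,.058),P(141,222,.058))
g=cv2.GaussianBlur(cv2.cvtColor(c["img"],cv2.COLOR_RGB2GRAY),(3,3),0).astype(float)
dx=g[:,1:]-g[:,:-1]; pts=[]
for r in list(range(165,195))+list(range(220,248)):
    k=155+np.argmax(dx[r,155:175]); w=np.clip(dx[r,k-2:k+3],0,None); pts.append((((np.arange(k-2,k+3)+.5)*w).sum()/w.sum(),r))
pts=np.array(pts);print(np.round(pts[::8],1).tolist())
vx,vy,x0,y0=cv2.fitLine(pts.astype(np.float32),cv2.DIST_HUBER,0,.01,.01).ravel()
a=plane(c,x0-40*vx,y0-40*vy,.06);e=plane(c,x0+40*vx,y0+40*vy,.06);t=(a-e)[:2];print("rail",a,e,"press x yaw",np.arctan2(t[1],t[0])+np.pi/2)
hsv=cv2.cvtColor(c["img"],cv2.COLOR_RGB2HSV)
print("tub",plane(c,368,210,0),"foot",plane(c,229.5,136,.036),"paint", plane(c,292,241,.018),plane(c,264,241,.018),"brayer",plane(c,272,117,.02),plane(c,288,148,.02),plane(c,296,160,.02))
```

```text
bolt [0.52032765 0.09720057] saddle [ 0.53029685 -0.06934822] (array([ 0.53044036, -0.06897221,  0.03215506]), np.float64(0.0005981016408415478))
base [[0.5699, -0.0426], [0.5662, -0.2495], [0.4895, -0.2486], [0.4905, -0.0431]]
jack front/back mid [ 0.53018127 -0.04287243] [ 0.52785814 -0.24906858] yaw 1.559530196332556 0.20620923036950062
origin [ 0.52922367 -0.12786704] saddle [ 0.5298771  -0.06987072]
housing c [ 0.52881218 -0.13038427]
grip (array([ 0.52793268, -0.30053326,  0.17027998]), np.float64(0.0025296244400669415)) [array([ 0.5286332, -0.2559805]), array([ 0.52815091, -0.34600155])]
lug end [0.52190593 0.06979514] lug sides [0.54734825 0.13295248] [0.5463403  0.06995652] [0.49650958 0.13083894] [0.49686704 0.06960881]
[[168.2, 165.0], [167.2, 173.0], [166.5, 181.0], [166.0, 189.0], [163.8, 222.0], [163.4, 230.0], [162.7, 238.0], [162.2, 246.0]]
rail [0.39532161 0.13039896 0.06      ] [0.62328672 0.12457899 0.06      ] press x yaw 4.686864430162522
tub [ 0.52425313 -0.47336168  0.        ] foot [ 0.73537943 -0.05091714  0.036     ] paint [ 0.42770276 -0.241718    0.018     ] [ 0.42635468 -0.15907804  0.018     ] brayer [ 0.80080575 -0.17763413  0.02      ] [ 0.70597658 -0.22721837  0.02      ] [ 0.66975974 -0.25165834  0.02      ]
```

The pad is at about (0.521, 0.0955) and the saddle at (0.530, -0.0695), with both axes close to +y. First I'll raise the tool and turn it so it closes along world x, then travel over to the jack.

Call:
{"name": "creep_tool", "arguments": {
  "increments": {"plan": [[0, 0, -0.018, 0.1232], [0, 0, -0.018, 0.1232], [0, 0, -0.018, 0.1232], [0, 0, -0.018, 0.1232], [0, 0, -0.018, 0.1232], [0, 0, -0.018, 0.1232], [0, 0, -0.018, 0.1232], [0, 0, -0.018, 0.1232], [0, 0, -0.018, 0.1232], [0, 0, -0.018, 0.1232], [0, 0, 0, 0]]},
  "jaw": 0.087
}}

```text
time: 1.17
position: [0.2085, 0.591, 0.4068]
tool_rot: [0.708, 0.706, 0.004, -0.001]
ft_force: [0.0, 0.6, 0.9]
grip_width: 0.0869
grip_force: 0.0
```

Call:
{"name": "creep_tool", "arguments": {
  "increments": {"plan": [[-0.036, 0.016, 0, 0], [-0.036, 0.016, 0, 0], [-0.036, 0.016, 0, 0], [-0.036, 0.016, 0, 0], [-0.036, 0.016, 0, 0], [-0.036, 0.016, 0, 0], [-0.036, 0.016, 0, 0], [-0.036, 0.016, 0, 0], [-0.036, 0.016, 0, 0], [-0.036, 0.016, 0, 0], [-0.036, 0.016, 0, 0], [-0.036, 0.016, 0, 0], [-0.036, 0.016, 0, 0], [-0.036, 0.016, 0, 0], [-0.036, 0.016, 0, 0], [-0.036, 0.016, 0, 0], [-0.036, 0.016, 0, 0], [-0.036, 0.016, 0, 0], [-0.036, 0.016, 0, 0], [-0.036, 0.016, 0, 0]]}
}}

```text
time: 2.83
position: [0.5276, -0.1323, 0.4012]
tool_rot: [0.706, 0.708, -0.0, -0.001]
ft_force: [0.7, 0.8, -0.2]
grip_width: 0.0867
grip_force: 0.0
```

Call:
{"name": "creep_tool", "arguments": {
  "increments": {"plan": [[0, 0.001, 0.037, 0], [0, 0, 0.037, 0], [0, 0, 0.037, 0], [0, 0, 0.037, 0], [0, 0, 0.037, 0], [0, 0, 0.037, 0], [0, 0, 0.037, 0], [0, 0, 0.037, 0], [0, 0, 0.037, 0], [0, 0, 0, 0], [0, 0, 0, 0]]}
}}

```text
time: 3.75
position: [0.5264, -0.1295, 0.0672]
tool_rot: [0.706, 0.708, -0.001, -0.003]
ft_force: [0.3, 0.4, 0.1]
grip_width: 0.0871
grip_force: 0.0
```

Call:
{"name": "creep_tool", "arguments": {
  "increments": {"plan": [[0, 0, 0, 0], [0, 0, 0, 0], [0, 0, 0, 0], [0, 0, 0, 0], [0, 0, 0, 0], [0, 0, 0, 0], [0, 0, 0, 0], [0, 0, 0, 0]]},
  "jaw": 0.03,
  "force": 30
}}

```text
time: 4.42
position: [0.53, -0.1307, 0.0701]
tool_rot: [0.707, 0.707, 0.001, 0.001]
ft_force: [1.6, 0.5, 1.2]
grip_width: 0.0435
grip_force: 30.0
```

Run:
```python
from h import *
a=robot.camera("top")["img"][120:280,140:400]
cv2.imwrite("pics/g1.png",cv2.resize(a,None,fx=3,fy=3)[:,:,::-1])
```

```text
(no output)
```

View pics/g1.png

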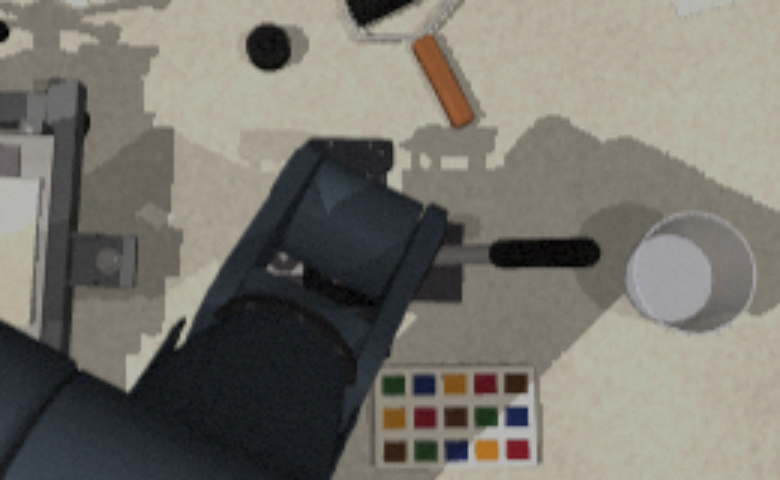

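The housing is gripped: the opening is 43.5 mm and the jack is square between the fingers, between pixels (270,250) and (450,250). Now I'll slide it in.

Call:
{"name": "creep_tool", "arguments": {
  "increments": {"plan": [[0.015, -0.002, 0, 0.005], [0.015, -0.002, 0, 0.005], [0.015, -0.002, 0, 0.005], [0.015, -0.002, 0, 0], [0.015, -0.002, 0, 0], [0.015, 0, 0, 0], [0.015, 0, 0, 0], [0, 0, 0, 0], [0, 0, 0, 0]]}
}}

```text
time: 5.22
position: [0.5204, -0.0241, 0.0701]
tool_rot: [0.712, 0.702, 0.001, -0.0]
ft_force: [2.8, 7.2, 5.7]
grip_width: 0.0436
grip_force: 30.0
```

Run:
```python
from h import *
for n in("top","scene"):
    i=robot.camera(n)["img"]; i=i[120:280,130:330] if n=="top" else i[110:260,230:430]
    cv2.imwrite(f"pics/{n}1.png",cv2.resize(i[:,:,::-1],None,fx=4,fy=4,interpolation=cv2.INTER_CUBIC))
```

```text
(no output)
```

View pics/scene1.png

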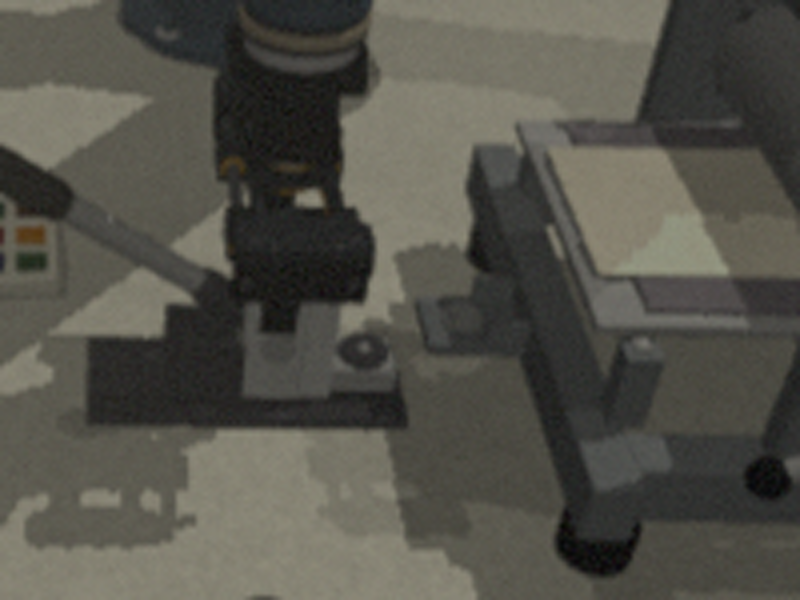

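The jack has slid along flat. The saddle is at scene crop (363,350) and the bolt head at (463,316).

Run:
```python
from h import *
s=robot.camera("scene"); c=robot.camera("top")
F=lambda u,v:(230+(u+.5)/4-.5,110+(v+.5)/4-.5)
print("saddle",plane(s,*F(363,350),.033),"bolt",[plane(s,*F(463,316),z) for z in(.06,.064,.068)])
print(tri(s,F(463,316),c,(175.5,207)), robot.get_obs()["position"])
```

```text
saddle [0.52288653 0.03807092 0.033     ] bolt [array([0.52138415, 0.09813294, 0.06      ]), array([0.52624267, 0.09643796, 0.064     ]), array([0.5311012 , 0.09474299, 0.068     ])]
(array([0.51974181, 0.09788568, 0.05861668]), np.float64(0.0015950214681176127)) [ 0.52036486 -0.02437865  0.0700759 ]
```

Call:
{"name": "creep_tool", "arguments": {
  "increments": {"plan": [[0.012, -0.001, 0, 0], [0.012, 0, 0, 0], [0.012, 0, 0, 0], [0.012, 0, 0, 0], [0.0105, 0, 0, 0], [0, 0, 0, 0], [0, 0, 0, 0], [0, 0, 0, 0]]}
}}

```text
time: 6.08
position: [0.5204, 0.0331, 0.0701]
tool_rot: [0.712, 0.702, 0.001, 0.0]
ft_force: [1.6, 2.0, 5.8]
grip_width: 0.0436
grip_force: 30.0
```

Run:
```python
from h import *
for n in("top","scene"):
    i=robot.camera(n)["img"]; i=i[120:280,130:330] if n=="top" else i[110:260,230:430]
    cv2.imwrite(f"pics/{n}2.png",cv2.resize(i[:,:,::-1],None,fx=4,fy=4,interpolation=cv2.INTER_CUBIC))
```

```text
(no output)
```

View pics/scene2.png

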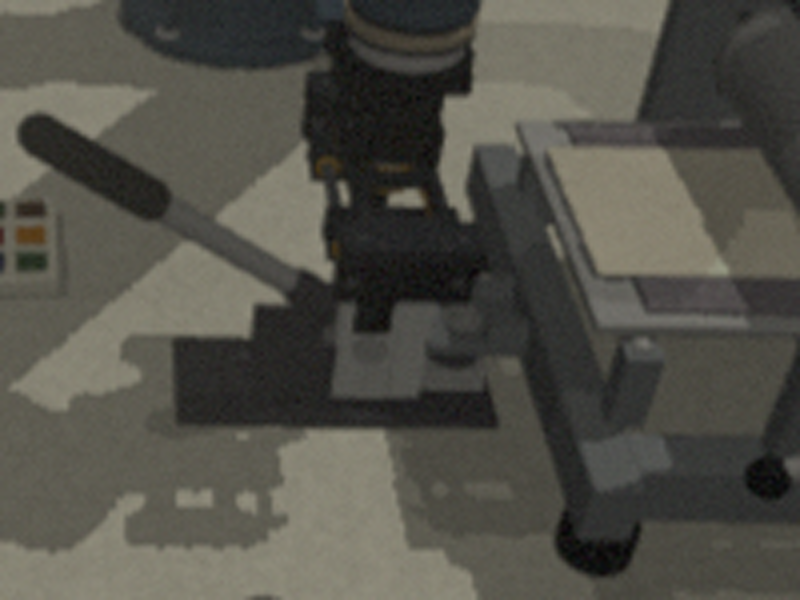

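The saddle sits right under the bolt head, with the saddle's edge at about (452,350) just below the bolt at (463,316). Now I'll release the housing, rise and move back over the handle grip.

Call:
{"name": "creep_tool", "arguments": {
  "increments": {"plan": [[0, 0, 0, 0], [0, 0, 0, 0], [0, 0, 0, 0], [0, 0, 0, 0], [0, 0, 0, 0], [0, 0, -0.038, 0], [0, 0, -0.038, 0], [0, 0, -0.038, 0], [0, 0, -0.038, 0], [0, 0, -0.038, 0], [-0.034, 0, 0, 0], [-0.034, 0, 0, 0], [-0.034, 0, 0, 0], [-0.034, 0, 0, 0], [-0.033, 0, 0, 0], [0, 0, 0, 0]]},
  "jaw": 0.087
}}

```text
time: 7.52
position: [0.5176, -0.1418, 0.2595]
tool_rot: [0.714, 0.7, -0.001, 0.002]
ft_force: [0.5, 0.1, -0.1]
grip_width: 0.0868
grip_force: 0.0
```

Run:
```python
from h import *
s=robot.camera("scene"); w=robot.camera("wrist")
i=s["img"][110:260,210:410]; cv2.imwrite("pics/s3.png",cv2.resize(i[:,:,::-1],None,fx=3,fy=3))
j=cv2.resize(w["img"][:,:,::-1],(600,450)); 
cv2.imwrite("pics/w3.png",cv2.vconcat([cv2.resize(j,(200,150)),cv2.resize(i[:,:,::-1],(200,150))]) if 0 else j)
print({k:np.round(w[k],3).tolist() for k in("xyz","attitude")}, robot.get_obs()["position"])
```

```text
{'xyz': [0.518, -0.062, 0.421], 'attitude': [0.989, -0.01, -0.001, 0.144]} [ 0.51664492 -0.13689648  0.25912249]
```

View pics/w3.png

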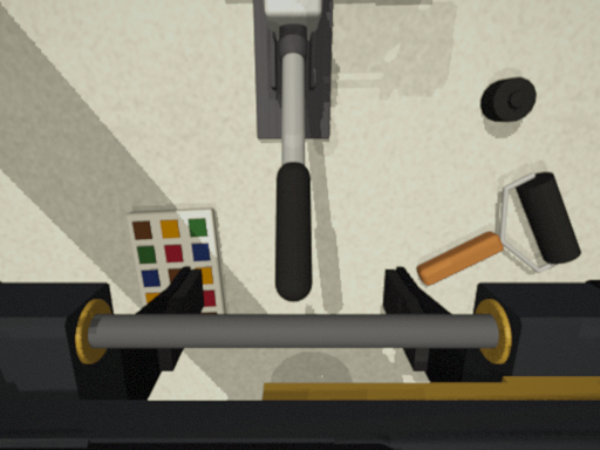

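The wrist view shows the grip sleeve between (293,163) and (293,299), centred between the open fingers. The base's rear edge is at (258..328,138).

Run:
```python
from h import *
w=robot.camera("wrist"); k=.8533
for u,v,z in((293,165,.16),(293,297,.194),(293,230,.178),(258,138,.008),(328,138,.008)): print(plane(w,u*k,v*k,z))
print(robot.get_obs()["position"])
```

```text
[ 0.51695409 -0.09156808  0.16      ]
[ 0.51544919 -0.17657263  0.194     ]
[ 0.5162049  -0.13383173  0.178     ]
[ 0.47912188 -0.08015453  0.008     ]
[ 0.5554291  -0.08149128  0.008     ]
[ 0.51651487 -0.13569197  0.25910477]
```

Call:
{"name": "creep_tool", "arguments": {
  "increments": {"plan": [[0.001, 0, 0.036, 0], [0, 0, 0.036, 0], [0, 0, 0.035, 0], [0, 0, 0, 0], [0, 0, 0, 0]]}
}}

```text
time: 8.08
position: [0.5158, -0.1329, 0.1513]
tool_rot: [0.712, 0.702, -0.001, -0.003]
ft_force: [0.8, -0.8, 1.2]
grip_width: 0.0875
grip_force: 0.0
```

Call:
{"name": "creep_tool", "arguments": {
  "increments": {"plan": [[0, 0, 0, 0], [0, 0, 0, 0], [0, 0, 0, 0], [0, 0, 0, 0], [0, 0, 0, 0], [0, 0, 0, 0], [0, 0, 0, 0], [0, 0, 0, 0], [0, 0, 0, 0]]},
  "jaw": 0.01,
  "force": 12
}}

```text
time: 8.83
position: [0.5171, -0.135, 0.1526]
tool_rot: [0.712, 0.702, -0.0, -0.0]
ft_force: [0.1, 0.1, 0.5]
grip_width: 0.035
grip_force: 0.0
```

Call:
{"name": "creep_tool", "arguments": {
  "increments": {"plan": [[0, 0, 0, 0], [0, 0, 0, 0], [0, 0, 0, 0], [0, 0, 0, 0]]}
}}

```text
time: 9.17
position: [0.5173, -0.135, 0.1525]
tool_rot: [0.712, 0.702, 0.0, 0.0]
ft_force: [1.2, -0.6, -1.0]
grip_width: 0.0254
grip_force: 12.0
```

Call:
{"name": "creep_tool", "arguments": {
  "increments": {"plan": [[-0.011, 0, 0.018, 0], [-0.009, 0, 0.019, 0], [-0.007, 0, 0.020, 0], [-0.005, 0, 0.020, 0], [-0.003, 0, 0.021, 0], [-0.001, 0, 0.021, 0], [0, 0, 0.002, 0], [0, 0, 0, 0], [0, 0, 0, 0]]}
}}

```text
time: 9.92
position: [0.5174, -0.172, 0.0319]
tool_rot: [0.712, 0.702, -0.0, 0.001]
ft_force: [-0.6, -3.4, 3.2]
grip_width: 0.0253
grip_force: 12.0
```

Run:
```python
from h import *
i=robot.camera("scene")["img"][110:290,230:430]
cv2.imwrite("pics/s4.png",cv2.resize(i[:,:,::-1],None,fx=3,fy=3,interpolation=cv2.INTER_CUBIC))
```

```text
(no output)
```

View pics/s4.png

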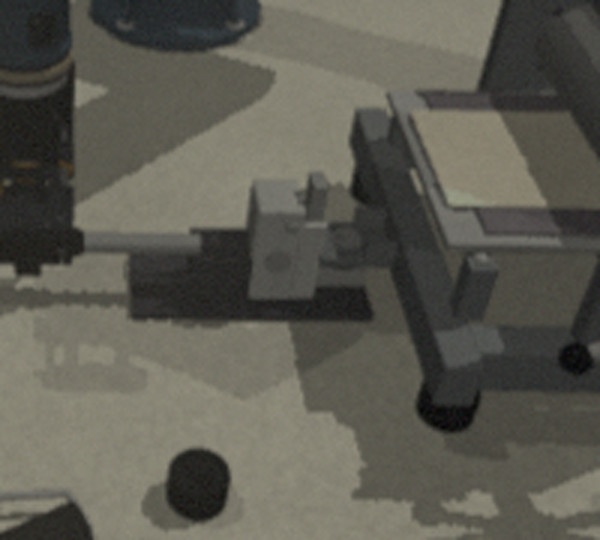

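The handle is level and the rack has risen. Next is the second stroke: follow the handle up, then press down.

Create m.py:
```python
from h import *
r=cv2.imread("pics/scene0.png"); s=robot.camera("scene"); n=s["img"][:,:,::-1].copy()
g=lambda a:cv2.Laplacian(cv2.GaussianBlur(cv2.cvtColor(a,cv2.COLOR_BGR2GRAY),(0,0),1.2).astype(np.float32),cv2.CV_32F)*1
for nm,x,y,w,h in(("bedcorner",362,176,34,26),("paper",366,145,40,40),("post",380,190,20,36),("static keyboard",60,70,80,30)):
    t=g(r)[y:y+h,x:x+w]; S=g(n)[y-12:y+h+12,x-8:x+w+8]
    m=cv2.matchTemplate(S,t,cv2.TM_CCOEFF_NORMED); _,v,_,(a,b)=cv2.minMaxLoc(m)
    q=lambda l,c,rr:(l-rr)/(2*(l-2*c+rr)) if (l-2*c+rr) else 0
    dy=b-12+(q(m[b-1,a],m[b,a],m[b+1,a]) if 0<b<m.shape[0]-1 else 0)
    print(nm,round(v,2),a-8,round(dy,2))
# px per mm of vertical rise at front foot / bed corner
for p in((.663,.135,.142),(.52,.2,.142)): print(np.round(proj(s,p),1),np.round((proj(s,p)-proj(s,np.add(p,[0,0,.01])))/10,3))
o=robot.get_obs(); print(o["time"],o["position"],o["ft_force"],o["grip_force"])
```

```bash
python3 m.py
```

```text
bedcorner 0.89 0 0.02
paper 0.87 0 -0.04
post 0.85 0 -0.04
static keyboard 0.91 0 0.01
[383.9 201.4] [-0.115  0.363]
[393.7 161.7] [-0.108  0.346]
10.0167 [ 0.51743297 -0.17197191  0.03219589] [-0.57534915 -3.90222662  2.43954486] 12.018892765045166
```

Call:
{"name": "creep_tool", "arguments": {
  "increments": {"plan": [[0, 0, -0.002, 0], [0.001, 0, -0.021, 0], [0.003, 0, -0.021, 0], [0.005, 0, -0.020, 0], [0.007, 0, -0.020, 0], [0.009, 0, -0.019, 0], [0.011, 0, -0.018, 0], [0, 0, -0.002, 0], [0, 0, 0, 0], [0, 0, 0, 0]]}
}}

```text
time: 10.85
position: [0.516, -0.1341, 0.1534]
tool_rot: [0.712, 0.702, -0.0, -0.001]
ft_force: [0.7, 1.4, -4.6]
grip_width: 0.0255
grip_force: 12.0
```

Call:
{"name": "creep_tool", "arguments": {
  "increments": {"plan": [[0, 0, 0.002, 0], [-0.011, 0, 0.018, 0], [-0.009, 0, 0.019, 0], [-0.007, 0, 0.020, 0], [-0.005, 0, 0.020, 0], [-0.003, 0, 0.021, 0], [-0.001, 0, 0.021, 0], [0, 0, 0.002, 0], [0, 0, 0, 0], [0, 0, 0, 0]]}
}}

```text
time: 11.68
position: [0.5168, -0.1734, 0.0317]
tool_rot: [0.712, 0.702, -0.001, 0.001]
ft_force: [-3.5, -4.9, 7.4]
grip_width: 0.0248
grip_force: 11.5
```

```bash
python3 m.py
```

```text
bedcorner 0.81 1 -1.72
paper 0.76 1 -1.85
post 0.76 1 -1.59
static keyboard 0.91 0 0.01
[383.9 201.4] [-0.115  0.363]
[393.7 161.7] [-0.108  0.346]
11.7333 [ 0.51686753 -0.17337542  0.03198436] [-2.85387496 -4.58787591  7.37476449] 11.464970020169858
```

Call:
{"name": "creep_tool", "arguments": {
  "increments": {"plan": [[0, 0, -0.002, 0], [0.001, 0, -0.021, 0], [0.003, 0, -0.021, 0], [0.005, 0, -0.020, 0], [0.007, 0, -0.020, 0], [0.009, 0, -0.019, 0], [0.011, 0, -0.018, 0], [0, 0, -0.002, 0], [0, 0, 0, 0], [0, 0, 0, 0]]}
}}

```text
time: 12.57
position: [0.5165, -0.1343, 0.1529]
tool_rot: [0.713, 0.701, 0.0, -0.002]
ft_force: [2.6, 4.1, -7.3]
grip_width: 0.0249
grip_force: 11.9
```

Call:
{"name": "creep_tool", "arguments": {
  "increments": {"plan": [[0, 0, 0.002, 0], [-0.011, 0, 0.018, 0], [-0.009, 0, 0.019, 0], [-0.007, 0, 0.020, 0], [-0.005, 0, 0.020, 0], [-0.003, 0, 0.021, 0], [-0.001, 0, 0.021, 0], [0, 0, 0.002, 0], [0, 0, 0, 0], [0, 0, 0, 0]]}
}}

```text
time: 13.4
position: [0.5173, -0.1759, 0.0321]
tool_rot: [0.712, 0.702, -0.002, 0.002]
ft_force: [-5.3, -7.7, 6.5]
grip_width: 0.0246
grip_force: 12.3
```

```bash
python3 m.py
```

Run:
```python
from h import *
i=robot.camera("scene")["img"][110:290,230:430]
cv2.imwrite("pics/s5.png",cv2.resize(i[:,:,::-1],None,fx=3,fy=3,interpolation=cv2.INTER_CUBIC))
```

```text
bedcorner 0.76 3 -3.76
paper 0.71 3 -3.65
post 0.74 3 -3.87
static keyboard 0.91 0 0.01
[383.9 201.4] [-0.115  0.363]
[393.7 161.7] [-0.108  0.346]
13.45 [ 0.51725969 -0.1758328   0.03228391] [-4.16089264 -8.54560898  6.72808965] 12.28157126244696
```

View pics/s5.png

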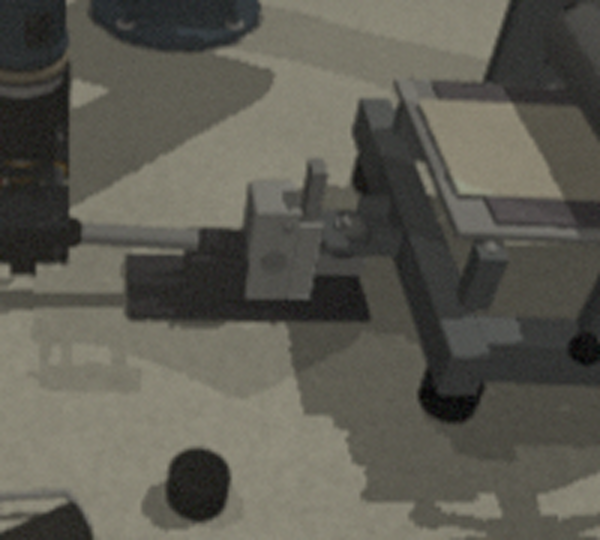

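The near foot is clearly off the table (foot bottom at crop y≈421, from 431) and the jack is still flat. Now I'll turn the pixel shift into foot clearance with the tilt included, and check the jack's drift.

Run:
```python
from h import *
s=robot.camera("scene"); F=lambda u,v:(230+(u+.5)/3-.5,110+(v+.5)/3-.5)
p0=(.52,.096)
for dpf,L in((.06,.30),(.055,.275),(.07,.35)):
  for foot in (.010,.012,.014):
    th=foot/(L-dpf); out=[]
    for x,y,z in((.663,.136,.142),(.6,.18,.142)):
        r=p0[1]+L-y; q=(x,p0[1]+L-r*np.cos(th)+z*np.sin(th),z*np.cos(th)+r*np.sin(th))
        out+=np.round(proj(s,q)-proj(s,(x,y,z)),2).tolist()
    print(L,foot,out)
for z in(0.,):
  print("foot px vertical mm/px",1/ (proj(s,(.66,.16,0))-proj(s,(.66,.16,.001)))[1])
a=plane(s,*F(372,318),.0);b=plane(s,*F(369.5,318),.0);print("jack corner",a,b)
```

```text
0.3 0.01 [4.2, -3.89, 3.81, -3.16]
0.3 0.012 [5.08, -4.67, 4.59, -3.78]
0.3 0.014 [5.96, -5.44, 5.38, -4.4]
0.275 0.01 [4.45, -3.83, 4.01, -3.03]
0.275 0.012 [5.37, -4.59, 4.84, -3.63]
0.275 0.014 [6.31, -5.34, 5.67, -4.23]
0.35 0.01 [3.82, -3.99, 3.48, -3.35]
0.35 0.012 [4.61, -4.79, 4.2, -4.01]
0.35 0.014 [5.41, -5.59, 4.92, -4.68]
foot px vertical mm/px 3.4800069521079533
jack corner [0.55725933 0.12216074 0.        ] [0.55725567 0.12002679 0.        ]
```

The clearance is about 9 to 10 mm, right at the lower limit. One more tooth should add about 6 mm, giving roughly 16 mm.

Call:
{"name": "creep_tool", "arguments": {
  "increments": {"plan": [[0, 0, -0.002, 0], [0.001, 0, -0.021, 0], [0.003, 0, -0.021, 0], [0.005, 0, -0.020, 0], [0.007, 0, -0.020, 0], [0.009, 0, -0.019, 0], [0.011, 0, -0.018, 0], [0, 0, -0.002, 0], [0, 0, 0, 0], [0, 0, 0, 0]]}
}}

```text
time: 14.38
position: [0.5166, -0.1344, 0.1534]
tool_rot: [0.713, 0.702, 0.0, -0.001]
ft_force: [2.4, 5.8, -8.6]
grip_width: 0.0249
grip_force: 11.9
```

Call:
{"name": "creep_tool", "arguments": {
  "increments": {"plan": [[0, 0, 0.002, 0], [-0.011, 0, 0.018, 0], [-0.009, 0, 0.019, 0], [-0.007, 0, 0.020, 0], [-0.005, 0, 0.020, 0], [-0.003, 0, 0.021, 0], [-0.001, 0, 0.021, 0], [0, 0, 0.002, 0], [0, 0, 0, 0], [0, 0, 0, 0], [0, 0, 0, 0], [0, 0, 0, 0]]}
}}

```text
time: 15.38
position: [0.518, -0.177, 0.0328]
tool_rot: [0.712, 0.703, -0.002, 0.004]
ft_force: [-4.6, -10.1, 6.0]
grip_width: 0.0254
grip_force: 12.2
```

```bash
python3 m.py
```

Run:
```python
from h import *
i=robot.camera("scene")["img"][110:290,230:430]
cv2.imwrite("pics/s6.png",cv2.resize(i[:,:,::-1],None,fx=3,fy=3,interpolation=cv2.INTER_CUBIC))
```

```text
bedcorner 0.72 5 -6.06
paper 0.64 6 -5.02
post 0.68 5 -6.12
static keyboard 0.91 0 0.01
[383.9 201.4] [-0.115  0.363]
[393.7 161.7] [-0.108  0.346]
15.4333 [ 0.5179506  -0.17698442  0.03285401] [ -5.38972055 -10.12072956   5.55100162] 12.202757522463799
```

View pics/s6.png

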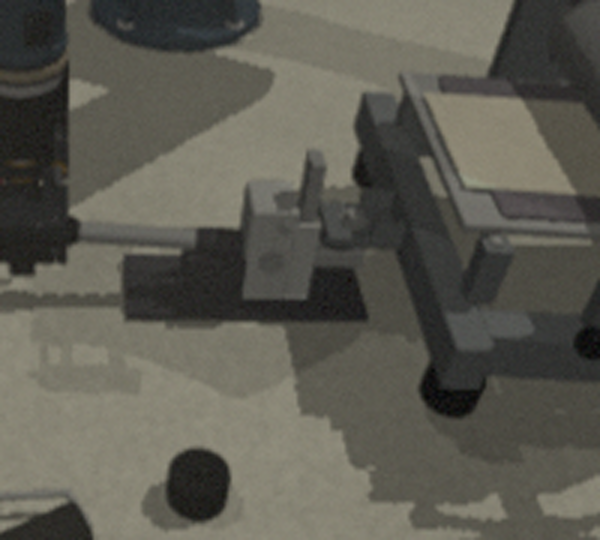

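The clearance is about 16 mm. The jack is flat and has crept back only about 4 mm, the handle is level and the grip force is 12 N. I'm handing it in.

```bash
python3 -c "
from rig import robot
print(robot.hand_in())"
```

```text
the job is handed in; nothing more can be done
None
```

I've handed the job in: the jack is under the lift pad, the front feet stand about 16 mm off the table by camera measurement, and the gripper is still holding the handle down; the hand-in gave no verdict.

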